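# Load the plate reader, shut its lid and start the run

## Robot

A 6-joint arm with a two-finger parallel gripper is mounted at the origin on a cart in front of the work surface, level with it; the furniture and walls round the work are solid. World frame = base frame: x ahead of the robot, y to its left, z up, the work surface at z = 0. Lengths are in mm, angles in rad, forces in N, time in s.
With the tool pointing down it reaches from about 300 to 1000 mm from the base axis. Payload 5.1 kg.
Tool frame: the origin (TCP) lies between the finger pads; the fingertips stand 25 mm ahead of it and the grasp point (between the pads) lies 6 mm ahead of it; z points along the fingers, y is the line along which they close (so a half turn about z gives the same grasp; the last joint's range is limited). The gripper opens to 95 mm and grips with 3 to 60 N. Pads are 20 mm wide; open, the fingers measure 119 mm over their backs; the gripper's body (75 mm by 180 mm) begins 59 mm behind the grasp point.
Start: joints at [-1.398, 0.124, 1.65, -0, 1.367, -0.083], TCP at [164.43, -628.846, 239.656] pointing down, gripper open.
Joint ranges: [-2.61, 2.61], [-1.02, 2.33], [0.03, 2.71], [-1.35, 4.49], [0.32, 2.68], [-2.91, 2.91]. Speed limits (rad/s): [2.57, 2.57, 3.14, 3.14, 3.14, 3.14].

## Interface

Orientations are given as a unit quaternion [w, x, y, z].
In Python, from plant import get_state, capture, close_job gives the robot as it stands.
- The arm moves only by the shell command python3 -m handwheel 'ROWS' [FORCE]. ROWS is text: rows parted by semicolons, each of 5 numbers parted by spaces: the shift along the tool's x, y, z in cm, then the turn about the tool's z in degrees, then the opening, from -1 (shut) to 1 (fully open), so that 0 is half open. In form: dx dy dz roll grip; .... A call has 1 to 20 rows; each row is the pose to reach, as a shift and turn from the pose commanded when the call began, along the tool's axes at that moment; what a row does not reach only later rows make up. A row lasts 1/8 s, in which the tool goes at most 62.5 mm and 10.7 degrees, less where a joint would pass 70% of its speed; a pose out of reach is approached as far as the arm can. A call with a gripper value outside its range is refused whole. The fingers move at their own pace and stop on an object; FORCE is the grip in N (left out, the last holds). Time passes only in rows, so rows that repeat a pose let the fingers close. It gives the time, the measured TCP pose, the force, the opening and the grip force at its end, in the units of the state.
- get_state(): the state, without advancing time (a new reading comes with each control period).
- capture(name): name is "scene" or "top"; returns a dict with "color" (384x512x3 uint8, red, green, blue), "depth" (384x512 float32, mm along the optical axis (not along the pixel's ray), 0 where there is no reading), "K" (3x3 intrinsics, pixels), "k1" (the pictures are not rectified: a ray, as slopes to the right and down, at radius r is drawn at 1 + k1 r^2 times it, then the intrinsics apply), "world_to_cam" (4x4, takes a point from world to camera coordinates). Camera axes: x right, y up, looking along -z (the intrinsics and any distortion apply to the point x, -y, -z); pixel columns grow to the right and rows downward; lengths in mm; the calibration is good to about 2 mm. A picture is of the moment at which its call begins.
- close_job(): hands the job in; it is judged then, once.
The state is a dict: "time": time; "joint_positions": joint angles; "dq": joint speeds; "joint_efforts": joint torques, N m; "ee_pos": TCP position; "tcp_rot": TCP orientation; "ft_force": force on the tool from outside, world axes, zero at the start; "torque": the same for the moment, N m; "opening": finger opening in mm; "grasp_force": force on a finger pad.
Only numpy, scipy, OpenCV 4.12 (cv2) and the standard library are available. Lean on these libraries where they do the work, as an engineer would, in place of code of your own. Each camera call takes 0.05 s, during which the arm holds its last target. There are 200 camera calls.

## Task

The tray of the white plate reader stands pulled out with a light-blue well plate on it, and the lid is up. With the fingertips only, push the tray fully home, then push the lid down until it is shut, and then press the green start key all the way down and let go. The plate must stay seated on the tray, nothing is gripped or lifted, and everything else on the worktop stays where it is.

Things in the scene. Friction and masses are not known exactly. Their poses are not given: they have to be found in the camera images.
- reader: White plate reader, heavy, does not move. Housing 170 mm deep (its x), 242 mm wide (y), 70 mm high at the walls round the well. Origin on the worktop, under the middle of the well; its own x points from its front (facing the robot) to its back, z up. Housing spans x -80..+90, y -150..+91 mm; the strip y -150..-91 mm is a console, 62 mm high, with the green key. Walls of the well are 16 mm thick, the well is open at the front and top.
- tray (a joint): How far the tray is pulled out of the reader's front, m: 0 = fully home (front panel flush with the housing), 0.085 at the start. It slides along the reader's x axis (pushing toward the reader's +x closes it), drags with about 2 N and stays where it is left; a hard stop at 0.
- tray_front (a point): Centre of the front face of the blue push block on the tray's front panel. Block 100 mm wide (y), 26 mm high (26 to 52 mm above the worktop); it stands 25 mm ahead of the front panel. Moves with the tray; axes as the reader's. With the tray home this point lies at x -107, y 0, z 39 mm in the reader's frame.
- tray_seat (a point): Centre of the tray's floor where the plate sits, 18 mm above the worktop; moves with the tray, axes as the reader's. A rim 6 mm high surrounds the seat with 1 to 2 mm of play.
- lid (a joint): Opening angle of the lid, rad: 0 = shut flat on the housing, larger = lifted; 0.85 to 1.15 at the start. Hinged at the reader's back; the hinge is stiff, the lid stays at any angle; about 1 to 3 N at the front edge pushes it down. A hard stop at 0.
- lid_hinge (a point): Point on the middle of the lid's hinge line, x +82, y 0, z 70 mm in the reader's frame; the hinge line runs along the reader's y. The point turns with the lid: its -x runs along the lid to the free edge, its z is the normal of the outer (upper) face.
- lid_edge (a point): Middle of the free front edge on the outer face of the lid, 158 mm from the hinge line along the lid and 13 mm out from the hinge plane. Lid 160 mm long, 178 mm wide, 12 mm thick, white with a grey panel outside; a blue lip 80 mm wide stands 8 mm out of the free edge. Shut, this point lies at x -76, y 0, z 83 mm in the reader's frame. Axes turn with the lid as those of lid_hinge.
- start_key (a joint): How far the green key is pressed, m: 0 = up, 0.006 = fully down, where its spring pushes back with 5 N; it comes up when released.
- start_key_top (a point): Centre of the top of the round green start key (28 mm diameter) on the console, right of the lid as the robot sees it, at x -30, y -120, z 84 mm in the reader's frame (key up); it stands 10 mm above its round black housing (44 mm across). Pressing is straight down; it moves with the key.
- blue_plate: Light-blue well plate lying loose in the tray's seat, 85 x 128 x 16 mm (x, y, z). Origin at the centre of its underside, z up.
- petri_pair: Bystander: stack of round culture dishes, 61 mm across, 30 mm high, origin at the centre of its underside.
- enzyme_carton: Bystander: white and purple carton, 51 x 81 x 56 mm, origin at the centre of its underside.
- lab_timer: Bystander: white timer, 62 x 66 x 19 mm, origin at the centre of its underside.
- beaker_50: Bystander: small clear beaker, 44 mm across, 58 mm high, origin at the centre of its underside.
- reagent_small_2: Bystander: small clear bottle with white cap, 40 mm across, 62 mm high, origin at the centre of its underside.
- marker_black: Bystander: black and white marker pen lying, 142 x 11 x 11 mm, origin at the middle of its underside.
There are look-alikes about, which are no part of the job. Leave any orange look-alike of the blue_plate alone.

How it is judged (in metres and radians):
On the way, in this order (a step that is already met when the one before it is completed fails the run):
1. the tray is pushed fully home while the lid is still up (value of joint tray below 0.004 m and value of joint lid above 0.3 rad), for 0.2 s.
2. the lid is pushed shut over the tray (value of joint tray below 0.004 m and value of joint lid below 0.05 rad), for 0.2 s.
3. the green key is pressed down with the tray home and the lid shut (all of step 2 and value of joint start_key above 0.0045 m), for 0.1 s.
At the end, for the whole second after the job is handed in: The tray is home (within 4 mm), the lid is shut (within 0.05 rad), the green key has been pressed and is up again (within 1.5 mm), and the plate lies flat and at rest in its seat (within 6 mm sideways, 4 mm in height) (all of step 2 and value of joint start_key below 0.0015 m and z of blue_plate in the frame of tray_seat between -0.004 and 0.004 m and horizontal distance between blue_plate and tray_seat below 0.006 m and angle between blue_plate's own z axis and vertical below 0.06 rad and linear speed of blue_plate below 0.01 m/s); the robot touches nothing.
It fails at once if the plate is lifted, tipped or knocked out of its seat (z of blue_plate in the frame of tray_seat above 0.01 m or horizontal distance between blue_plate and tray_seat above 0.015 m or angle between blue_plate's own z axis and vertical above 0.2 rad).
It fails at once if the start key is pressed before the tray is home and the lid shut (value of joint start_key above 0.003 m and (value of joint tray above 0.008 m or value of joint lid above 0.1 rad)).
It fails at once if a bystander is moved, lifted or tipped (distance of any of petri_pair, enzyme_carton, lab_timer, beaker_50, reagent_small_2, marker_black from where it was at the start of the episode above 0.02 m or angle between any of petri_pair, enzyme_carton, lab_timer, beaker_50, reagent_small_2, marker_black's own z axis and vertical above 0.3 rad).
It also fails if it takes over 58 s, if anything falls off the work surface, if the arm or the gripper's body presses on something with over 40 N, if the wrist force passes 120 N, or if a joint passes its speed limit or range.

## Working session

There is one attempt and no reset: what is moved stays moved. The work goes in short steps, Python scripts to look and compute and a shell command to move; the robot and the scene stay as the last step left them, time stands still between calls to the robot, and variables do not carry over. Pictures are saved under pics/ and viewed, at most 10 in all, crops included, and the job is handed in when it is done.

```bash
mkdir -p pics; cat > h.py <<'E'
import numpy as np, cv2
from plant import get_state, capture
def world(c):
    d=c["depth"]; K=c["K"]; h,w=d.shape
    u,v=np.meshgrid(np.arange(w),np.arange(h))
    p=cv2.undistortPoints(np.stack([u,v],-1).reshape(-1,1,2).astype(float),K,np.array([c["k1"],0,0,0,0.])).reshape(h,w,2)
    P=np.stack([p[...,0]*d,-p[...,1]*d,-d,np.ones_like(d)],-1)
    return (P@np.linalg.inv(c["world_to_cam"]).T)[...,:3]
E
python3 - <<'E'
from h import *
for n in("scene","top"):
    c=capture(n); cv2.imwrite(f"pics/{n}0.png",cv2.resize(c["color"][...,::-1],None,fx=1.5,fy=1.5)); np.savez(n+"0.npz",W=world(c),C=c["color"],D=c["depth"])
s=get_state(); print({k:s[k] for k in("time","ee_pos","tcp_rot","opening","ft_force")})
E
```

```text
{'time': 0.1, 'ee_pos': array([ 164.35053479, -628.3180674 ,  238.47385409]), 'tcp_rot': array([-9.74433747e-04,  9.91831549e-01,  1.27550883e-01, -4.61776351e-05]), 'opening': 94.9735519832857, 'ft_force': array([-0.00731325,  0.39583104,  0.06236054])}
```

View pics/scene0.png

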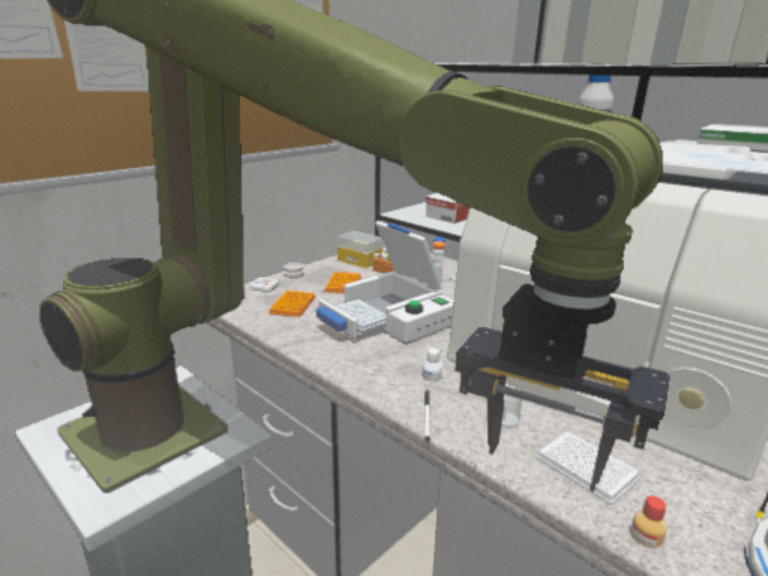

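View pics/top0.png

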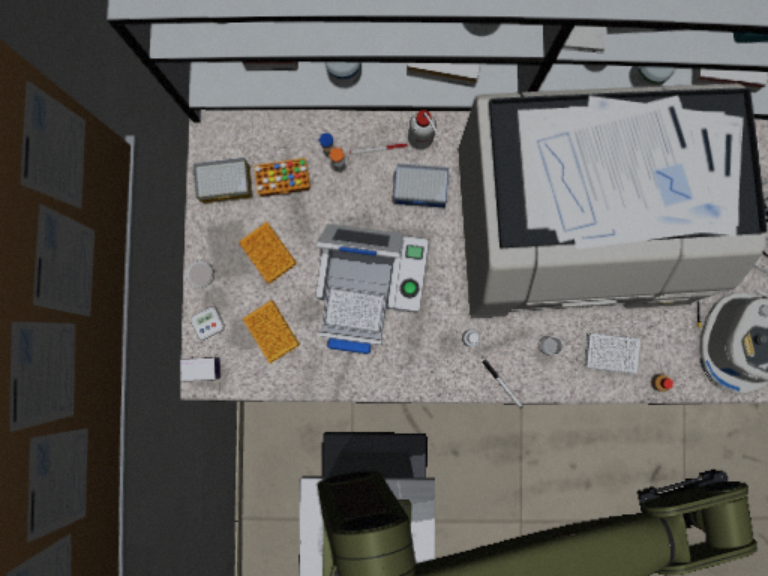

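The top view shows the reader at about (365,285): blue push block (349,346), key (410,288), and lid lip (358,251). The reader is turned slightly. The only nearby obstacles are a bottle at (471,338) and a large cabinet on the right.

```bash
python3 - <<'E'
from h import *
z=np.load("top0.npz"); W,C,D=z["W"],z["C"].astype(int),z["D"]
R,G,B=C[...,0],C[...,1],C[...,2]
def reg(m,x0,x1,y0,y1):
    q=np.zeros_like(m);q[y0:y1,x0:x1]=m[y0:y1,x0:x1];return q&(D>0)
blue=(B>R+50)&(B>G+25); green=(G>R+50)&(G>B+25)
def info(n,m):
    P=W[m]; print(n,len(P),"med",np.median(P,0).round(1),"mean",P.mean(0).round(1),"min",np.percentile(P,3,axis=0).round(),"max",np.percentile(P,97,axis=0).round()); return P
b=reg(blue,210,255,222,240);P=info("block",b); T=P[P[:,2]>44]; 
r=cv2.minAreaRect(T[:,:2].astype(np.float32));print("blockrect",r)
k=info("key",reg(green,262,285,182,202)); info("screen",reg(green,265,285,160,172))
info("lip",reg(blue,215,260,160,172))
# console / wall top: edges
m=reg((abs(W[...,2]-62)<5)&(R>150),255,290,150,215);P=info("console",m);r=cv2.minAreaRect(P[:,:2].astype(np.float32));print(r)
kk=k[k[:,2]>78].mean(0) if (k[:,2]>78).any() else k.mean(0);bb=np.array(r[0])
c=T[:,:2].mean(0);d=c-kk[:2]
# reader frame block-top centre x=-179.5,y=0 ; key -30,-120
l=np.array([-179.5+30,120]);th=np.arctan2(d[1],d[0])-np.arctan2(l[1],l[0]);th=(th+np.pi)%(2*np.pi)-np.pi
Rm=np.array([[np.cos(th),-np.sin(th)],[np.sin(th),np.cos(th)]]);o=(kk[:2]+c-Rm@np.array([-30-179.5,-120]))/2
print("len",np.linalg.norm(d),np.linalg.norm(l),"th",th,np.degrees(th),"o",o)
# lip dir check
E
```

```text
block 185 med [461.1  45.9  51.4] mean [460.7  44.6  51.2] min [448.  -1.  42.] max [475.  89.  60.]
blockrect ((460.4562683105469, 44.83830261230469), (95.79898834228516, 22.6207332611084), 82.89785766601562)
key 50 med [593.4 -93.4  83. ] mean [593.1 -92.4  83.2] min [ 581. -104.   77.] max [605. -82.  88.]
screen 51 med [ 679.7 -103.9   62.9] mean [ 678.8 -103.6   63.2] min [ 669. -118.   57.] max [688. -90.  70.]
lip 65 med [656.7  20.2 223.8] mean [657.   19.6 224.1] min [651. -14. 217.] max [663.  55. 230.]
console 430 med [628.3 -93.4  61.7] mean [624.5 -92.7  61.9] min [ 551. -128.   57.] max [708. -53.  66.]
((629.7219848632812, -89.29104614257812), (71.37274169921875, 166.84849548339844), 82.5464859008789)
len 191.15466225640603 191.70354717636292 th -0.12953271850004855 -7.421678078908942 o [638.72262078  22.49882218]
```

```bash
python3 -m handwheel '41.3 -59.5 0 22.1 -1;41.3 -59.5 0 22.1 -1;41.3 -59.5 0 22.1 -1;41.3 -59.5 0 22.1 -1;41.3 -59.5 0 22.1 -1;41.3 -59.5 0 22.1 -1;41.3 -59.5 0 22.1 -1;41.3 -59.5 0 22.1 -1;41.3 -59.5 0 22.1 -1;41.3 -59.5 0 22.1 -1;41.3 -59.5 0 22.1 -1;41.3 -59.5 0 22.1 -1;41.3 -59.5 0 22.1 -1;41.3 -59.5 0 22.1 -1;41.3 -59.5 0 22.1 -1;41.3 -59.5 0 22.1 -1;41.3 -59.5 0 22.1 -1;41.3 -59.5 0 22.1 -1' 20
cat >> h.py <<'E'
from scipy.spatial.transform import Rotation as Rot
TH=-0.1295;O=np.array([638.7,22.5,0])
RR=Rot.from_euler('z',TH)
def tip():
    s=get_state();q=s["tcp_rot"];r=Rot.from_quat([q[1],q[2],q[3],q[0]])
    t=s["ee_pos"]+r.apply([0,0,25]); m=(RR.inv()*r).as_matrix()
    print("t",round(s["time"],2),"tip in reader",RR.inv().apply(t-O).round(1),"toolx",m[:,0].round(3),"F",RR.inv().apply(s["ft_force"]).round(1),"open",round(s["opening"],1))
E
python3 -c "from h import *;tip()"
```

```text
time: 2.35
ee_pos: [413.5, 51.0, 239.7]
tcp_rot: [0.0, 0.998, -0.065, 0.0]
ft_force: [-0.8, 0.1, -0.7]
opening: 0.3
grasp_force: 0.0
t 2.35 tip in reader [-227.    -0.9  214.7] toolx [ 1.    -0.001  0.   ] F [-0.9  0.  -0.7] open 0.3
```

```bash
python3 -m handwheel '0 0 6 0 -1;0 0 12 0 -1;0 0 18 0 -1;0 0 18.3 0 -1;0 0 18.3 0 -1;1 0 18.3 0 -1;1.7 0 18.3 0 -1;2.3 0 18.3 0 -1;2.9 0 18.3 0 -1;3.5 0 18.3 0 -1;4.1 0 18.3 0 -1;4.7 0 18.3 0 -1;5.3 0 18.3 0 -1;5.9 0 18.3 0 -1;6.5 0 18.3 0 -1;7.1 0 18.3 0 -1;7.7 0 18.3 0 -1;8.3 0 18.3 0 -1;8.9 0 18.3 0 -1;9.4 0 18.3 0 -1'
python3 -c "from h import *;tip()"
```

```text
time: 4.85
ee_pos: [507.0, 39.1, 56.6]
tcp_rot: [-0.0, 0.998, -0.065, -0.0]
ft_force: [-2.5, 1.3, -0.3]
opening: 0.4
grasp_force: 1.1
t 4.85 tip in reader [-132.8   -0.5   31.6] toolx [ 1. -0. -0.] F [-2.7  1.  -0.3] open 0.4
```

```bash
python3 - <<'E'
from h import *
c=capture("scene"); i=cv2.resize(c["color"][140:240,180:330,::-1],None,fx=5,fy=5); cv2.imwrite("pics/s1.png",i)
E
```

```text
(no output)
```

View pics/s1.png

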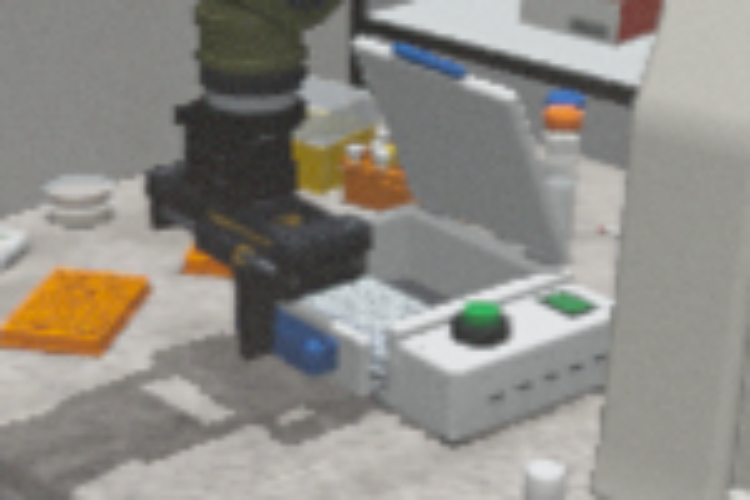

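The fingertips are against the blue block and the tray is nearly in. The plate is seated and the lid is up. I'll continue slowly until it reaches the stop.

```bash
python3 -m handwheel '0.4 0 0 0 -1;0.8 0 0 0 -1;1.2 0 0 0 -1;1.4 0 0 0 -1;1.6 0 0 0 -1;1.7 0 0 0 -1;1.7 0 0 0 -1'
python3 -c "from h import *;tip()"
```

```text
time: 5.78
ee_pos: [522.3, 37.0, 56.7]
tcp_rot: [0.0, 0.998, -0.065, -0.002]
ft_force: [-6.7, -0.0, 5.0]
opening: 0.4
grasp_force: 3.6
t 5.78 tip in reader [-117.4   -0.7   31.7] toolx [ 1.    -0.    -0.004] F [-6.6 -0.9  5. ] open 0.4
```

```bash
python3 -m handwheel '0.2 0 0 0 -1;0.4 0 0 0 -1;0.4 0 0 0 -1;0.4 0 0 0 -1'
python3 -c "from h import *;tip()"
```

```text
time: 6.28
ee_pos: [522.6, 37.0, 56.6]
tcp_rot: [0.0, 0.998, -0.065, -0.007]
ft_force: [-21.4, 1.4, 17.8]
opening: 0.1
grasp_force: 10.8
t 6.28 tip in reader [-117.4   -0.7   31.6] toolx [ 1.    -0.    -0.014] F [-21.4  -1.4  17.8] open 0.1
```

The tray is hard against its stop. Next I back off, rise over the lid and come down behind it.

```bash
python3 -m handwheel '-1 0 0 0 -1;-4 0 0 0 -1;-4 0 -6 0 -1;-4 0 -12 0 -1;-4 0 -18 0 -1;-4 0 -23 0 -1;-4 0 -23 0 -1;2 0 -23 0 -1;8 0 -23 0 -1;14 0 -23 0 -1;18.2 0 -23 0 -1;18.2 0 -23 0 -1;18.2 0 -20 0 -1;18.2 0 -16.8 0 -1;18.2 0 -16.8 0 -1'
python3 - <<'E'
from h import *
tip()
c=capture("scene"); i=cv2.resize(c["color"][100:240,180:330,::-1],None,fx=4,fy=4); cv2.imwrite("pics/s2.png",i)
E
```

```text
time: 8.15
ee_pos: [705.0, 13.1, 220.0]
tcp_rot: [0.0, 0.998, -0.065, -0.004]
ft_force: [-0.5, -0.4, -1.0]
opening: 0.4
grasp_force: 0.0
t 8.15 tip in reader [ 66.8  -0.8 195. ] toolx [ 1.    -0.    -0.008] F [-0.4 -0.5 -1. ] open 0.4
```

View pics/s2.png

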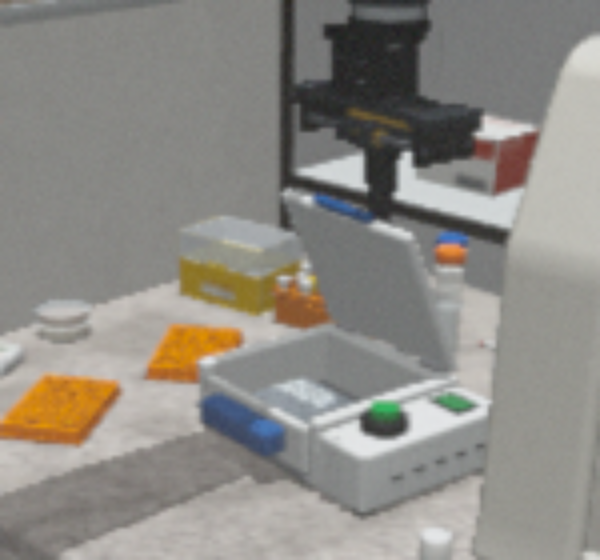

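The tray is home with the plate seated, and the closed fingers are behind the lid. I'll work out the arc.

```bash
python3 - <<'E'
from h import *
s,h=135,13
for a in np.r_[1.1:-0.01:-.1,0]:
    x=82-s*np.cos(a)+h*np.sin(a)+10; z=70+s*np.sin(a)+h*np.cos(a)
    print(round(a,2),((x-66.8)/10).round(1),(-(z-195)/10).round(1))
E
```

```text
1.1 -2.4 -0.1
1.0 -3.7 0.4
0.9 -4.9 1.1
0.8 -6.0 1.9
0.7 -7.0 2.8
0.6 -7.9 3.8
0.5 -8.7 4.9
0.4 -9.4 6.0
0.3 -10.0 7.3
0.2 -10.5 8.5
0.1 -10.8 9.9
-0.0 -11.0 11.2
0.0 -11.0 11.2
```

```bash
python3 -m handwheel '-1.2 0 -0.1 0 -1;-2 0 -0.1 0 -1;-2.5 0 -0.1 0 -1;-3.1 0 0.1 0 -1;-3.7 0 0.4 0 -1;-4.3 0 0.7 0 -1;-4.9 0 1.1 0 -1;-5.5 0 1.5 0 -1;-6 0 1.9 0 -1;-6.5 0 2.3 0 -1;-7 0 2.8 0 -1;-7.5 0 3.3 0 -1;-7.9 0 3.8 0 -1;-8.3 0 4.3 0 -1;-8.7 0 4.9 0 -1;-9.1 0 5.4 0 -1;-9.4 0 6 0 -1'
python3 - <<'E'
from h import *
tip()
c=capture("scene"); i=cv2.resize(c["color"][100:240,180:330,::-1],None,fx=4,fy=4); cv2.imwrite("pics/s3.png",i)
E
```

```text
time: 10.32
ee_pos: [614.4, 25.0, 164.3]
tcp_rot: [-0.0, 0.998, -0.065, -0.0]
ft_force: [-0.3, -0.2, 1.9]
opening: 0.8
grasp_force: 0.7
t 10.32 tip in reader [-24.4  -0.6 139.3] toolx [ 1. -0. -0.] F [-0.3 -0.3  1.9] open 0.8
```

View pics/s3.png

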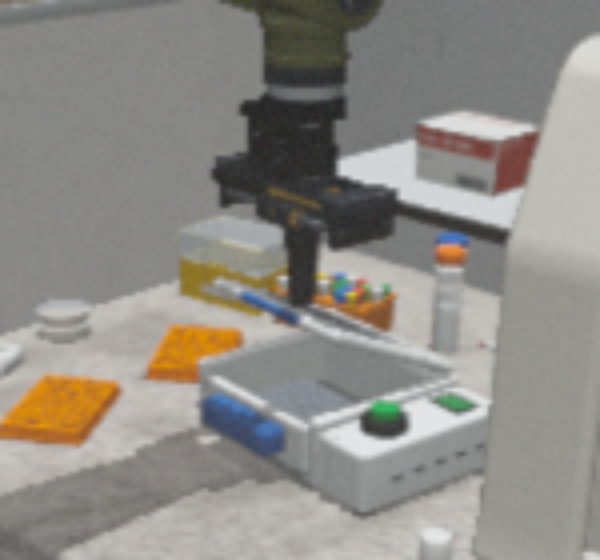

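The lid is coming down as planned, at about 0.4 rad, so I'll finish it.

```bash
python3 -m handwheel '-0.3 0 0.6 0 -1;-0.6 0 1.3 0 -1;-0.9 0 1.9 0 -1;-1.1 0 2.5 0 -1;-1.2 0 3.2 0 -1;-1.4 0 3.9 0 -1;-1.5 0 4.4 0 -1;-1.6 0 4.9 0 -1;-1.6 0 5.3 0 -1;-1.6 0 5.6 0 -1;-1.6 0 5.8 0 -1;-1.6 0 5.8 0 -1;-1.6 0 5.8 0 -1'
python3 -c "from h import *;tip()"
```

```text
time: 12.0
ee_pos: [598.7, 27.1, 108.2]
tcp_rot: [0.0, 0.998, -0.065, -0.001]
ft_force: [-6.0, 0.7, 8.1]
opening: 0.5
grasp_force: 4.4
t 12.0 tip in reader [-40.3  -0.6  83.2] toolx [ 1.    -0.    -0.001] F [-6.  -0.1  8.1] open 0.5
```

Firm contact at 83 mm, which is the shut height. I'll press a bit more, then lift and look.

```bash
python3 -m handwheel '0 0 0.2 0 -1;0 0 0.3 0 -1;0 0 0.3 0 -1;0 0 0.3 0 -1'
python3 -c "from h import *;tip()"
```

```text
time: 12.5
ee_pos: [598.8, 27.1, 108.0]
tcp_rot: [0.0, 0.998, -0.065, -0.001]
ft_force: [-12.7, -0.3, 22.7]
opening: 0.5
grasp_force: 10.9
t 12.5 tip in reader [-40.2  -0.6  83. ] toolx [ 1.    -0.    -0.002] F [-12.5  -1.9  22.7] open 0.5
```

```bash
python3 -m handwheel '0 0 -3 0 -1;0 0 -6 -10 -1;0 0 -6 -20 -1;0 0 -6 -30 -1;0 0 -6 -40 -1;0 0 -6 -50 -1;0 0 -6 -60 -1;0 0 -6 -70 -1;0 0 -6 -80 -1;0 0 -6 -90 -1;1 6 -6 -90 -1;1 11.9 -6 -90 -1;1 11.9 -6 -90 -1;1 11.9 -6 -90 -1'
python3 - <<'E'
from h import *
tip()
for n in("scene","top"):
    c=capture(n); W=world(c); D=c["depth"]
    if n=="scene": i=c["color"][100:240,180:330,::-1]; i=cv2.resize(i,None,fx=4,fy=4); cv2.imwrite("pics/s4.png",i)
    C=c["color"].astype(int); g=(C[...,1]>C[...,0]+50)&(C[...,1]>C[...,2]+25)&(D>0)
    P=RR.inv().apply(W[g]-O); P=P[(abs(P[:,0]+30)<25)&(abs(P[:,1]+120)<25)]; print(n,len(P),P.mean(0) if len(P) else "")
    P=RR.inv().apply(W.reshape(-1,3)-O)
    q=P[(P[:,0]<-60)&(P[:,0]>-76)&(abs(P[:,1])<80)&(P[:,2]>60)&(P[:,2]<130)]; print("lid front z",len(q),np.median(q[:,2]) if len(q) else "")
E
```

```text
time: 14.25
ee_pos: [593.4, -92.2, 163.5]
tcp_rot: [-0.0, 0.752, 0.659, 0.0]
ft_force: [-0.7, 0.9, 0.5]
opening: 0.8
grasp_force: 0.0
t 14.25 tip in reader [ -30.1 -119.6  138.5] toolx [0.001 1.    0.   ] F [-0.8  0.8  0.5] open 0.8
scene 9 [ -33.15679479 -125.48927887   82.54546308]
lid front z 108 80.75706895766768
top 0 
lid front z 189 82.80991566893158
```

View pics/s4.png

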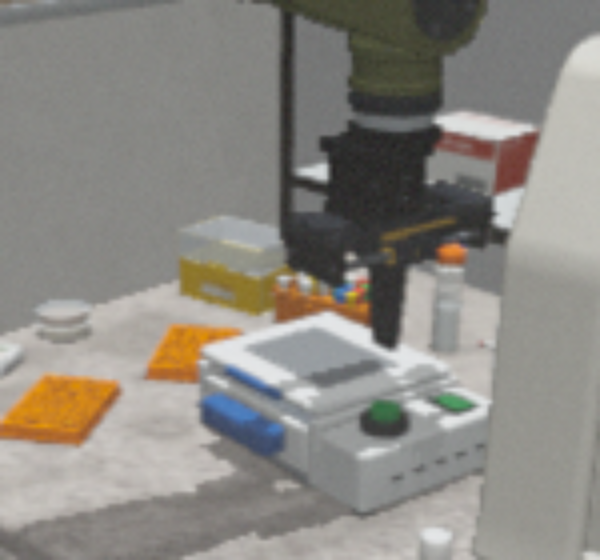

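The lid is shut and the fingers are centred above the key. I'll press it.

```bash
python3 -m handwheel '0 0 2.5 0 -1;0 0 4.8 0 -1;0 0 5.3 0 -1;0 0 5.6 0 -1;0 0 5.8 0 -1;0 0 6 0 -1;0 0 6.2 0 -1;0 0 6.3 0 -1;0 0 6.3 0 -1;0 0 6.3 0 -1'
python3 -c "from h import *;tip()"
```

```text
time: 15.6
ee_pos: [594.2, -91.9, 103.2]
tcp_rot: [0.0, 0.752, 0.66, 0.001]
ft_force: [-4.0, 4.7, 12.0]
opening: 0.3
grasp_force: 5.9
t 15.6 tip in reader [ -29.3 -119.2   78.2] toolx [0.001 1.    0.001] F [-4.6  4.1 12. ] open 0.3
```

It bottomed at 78 mm with 12 N. I'll hold briefly, release, and check.

```bash
python3 -m handwheel '0 0 0.1 0 -1;0 0 0.1 0 -1;0 0 -1 0 -1;0 0 -5 0 -1;0 0 -11 0 -1;0 0 -14 0 -1;0 0 -14 0 -1;0 0 -14 0 -1'
python3 - <<'E'
from h import *
tip()
c=capture("scene"); W=world(c); i=cv2.resize(c["color"][100:240,180:330,::-1],None,fx=4,fy=4); cv2.imwrite("pics/s5.png",i)
C=c["color"].astype(int); P=RR.inv().apply(W.reshape(-1,3)-O); g=((C[...,1]>C[...,0]+40)&(C[...,1]>C[...,2]+20)).ravel()
k=P[g&(abs(P[:,0]+30)<22)&(abs(P[:,1]+120)<22)]; print("key",len(k),np.percentile(k[:,2],[50,90]))
b=(C[...,2]>C[...,0]+50).ravel()&(abs(P[:,1])<60)&(P[:,0]<-80)&(P[:,2]<56)&(P[:,2]>26)&(P[:,0]>-220);print("block x",P[b][:,0].min(),np.median(P[b][:,0]))
E
```

```text
time: 16.6
ee_pos: [592.7, -92.4, 238.8]
tcp_rot: [-0.001, 0.752, 0.66, -0.001]
ft_force: [0.1, -0.1, -0.4]
opening: 0.7
grasp_force: 0.0
t 16.6 tip in reader [ -30.9 -119.9  213.8] toolx [ 0.001  1.    -0.   ] F [ 0.1 -0.1 -0.4] open 0.7
key 19 [80.7679651  83.54327982]
block x -107.79702918660219 -98.82489028387697
```

View pics/s5.png

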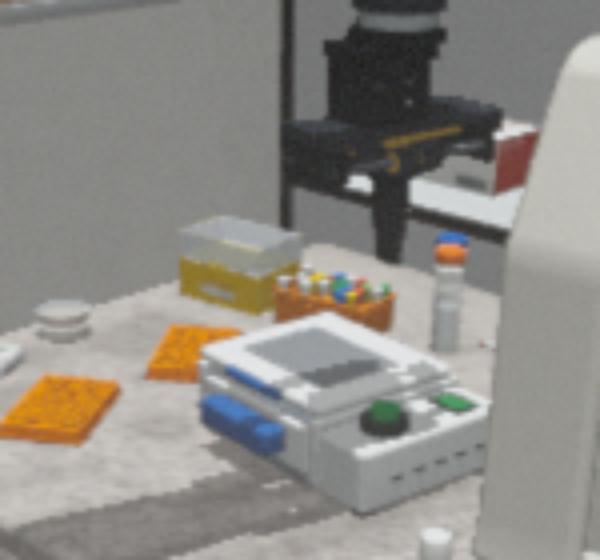

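The tray is home, the lid is shut, the key is up again and the arm is clear.

```bash
python3 -c "from plant import close_job;print(close_job())"
```

```text
the job is handed in; nothing more can be done
None
```

The tray is pushed home, the lid is shut, and the start key was pressed to its stop and is up again; I handed the job in at about 17 s, and no verdict came back.

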